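Feel a drawer runner for its sticky spot

ROBOT

A 6-joint arm with a two-finger parallel gripper is mounted at the origin on the work surface. World frame = base frame: x ahead of the robot, y to its left, z up, the work surface at z = 0. Lengths are in m, angles in rad, forces in N, time in s.
With the tool pointing down it reaches from about 0.225 to 0.875 m from the base axis. Payload 3.4 kg.
Tool frame: the origin (TCP) lies at the very end of the fingers, on their centre line; the grasp point (between the pads) lies 19 mm behind it; z points along the fingers, y is the line along which they close (so a half turn about z gives the same grasp; the last joint's range is limited). The gripper opens to 85 mm and grips with 20 to 120 N. Pads are 22 mm wide; open, the fingers measure 114 mm over their backs; the gripper's body (76 mm by 85 mm) begins 54 mm behind the grasp point. The pads swing forward as they close: fully open they stand 13 mm farther back than shut.
Start: joints at [1.179, 0.276, 1.505, -0, 1.361, -0.121], TCP at [0.154, 0.554, 0.231] pointing down, gripper open.
Joint ranges: [-2.89, 2.89], [-0.75, 2.08], [0.22, 2.7], [-1.18, 4.32], [0.11, 2.71], [-2.7, 2.7]. Speed limits (rad/s): [2.57, 2.57, 3.14, 3.14, 3.14, 3.14].

INTERFACE

Orientations are given as a unit quaternion [w, x, y, z].
In Python, from rig import readout, vision, manip gives the robot as it stands.
- The arm moves only by the shell command python3 -m handwheel 'ROWS' [FORCE]. ROWS is JSON, a list of rows, each a list of 3 entries, a list of its own where there are three numbers: the shift along the tool's x, y, z in mm, then the turn, a rotation vector about the tool's x, y, z in units of 6 degrees (1.0 is 6 degrees), then the closure, from -1 (fully open) to 1 (shut), so that 0 is half open. A call has 1 to 20 rows; each row shifts and turns the commanded pose from where the row before left it, along the tool's axes as they then stand; what a row does not reach is not made up. A row lasts 1/8 s, in which the tool goes at most 62.5 mm and 10.7 degrees, less where a joint would pass 70% of its speed; a pose out of reach is approached as far as the arm can. A call is refused whole if a number of a shift passes 62.5 or a number of a turn 1, either way. A call with a gripper value outside its range is refused whole. The fingers move at their own pace and stop on an object; FORCE is the grip in N (left out, the last holds). Time passes only in rows, so rows that do not move let the fingers close. It gives the time, the measured TCP pose, the force, the opening and the grip force at its end, in the units of the state.
- readout.get_state(): the state, without advancing time (a new reading comes with each control period).
- vision.get_image(name): name is "scene" or "top" or "wrist"; returns the picture (400x640x3 uint8, blue, green, red); there is no depth.
- vision.camera_params(name): a dict with "intrinsics" (3x3 intrinsics, pixels), "rvec" (rotation vector, rad) and "tvec" (3), from world to camera coordinates, as OpenCV has them; the wrist camera has in their place "hand_eye" (4x4, takes a point from camera to tool coordinates, whose origin is the TCP and whose axes are the flange's). Camera axes: x right, y down, z forward; pixel columns grow to the right and rows downward; lengths in m; the calibration is good to about 2 mm. A picture is of the moment at which its call begins: read the wrist's pose just before it. camera_params takes no time and is no camera call.
- manip.sign_off(): hands the job in; it is judged then, once.
The state is a dict: "clock": time; "qpos": joint angles; "qd": joint speeds; "effort": joint torques, N m; "position": TCP position; "ee_rot": TCP orientation; "contact_force": force on the tool from outside, world axes, zero at the start; "moment": the same for the moment, N m; "width": finger opening in m; "gripper_force": force on a finger pad.
Only numpy, scipy, OpenCV 4.12 (cv2) and the standard library are available. Lean on these libraries where they do the work, as an engineer would, in place of code of your own. Each camera call takes 0.05 s, during which the arm holds its last target. There are 200 camera calls.

TASK

Somewhere along its travel this bedside drawer runner has a sticky spot that cannot be seen. Slowly slide the carriage by its black knob all the way to the blue buffer and then all the way back to the red one, touching each buffer only gently, and feel where it drags; then leave the carriage standing centred on the sticky spot, ready for waxing, and let go. Do not disturb the other things.

Things in the scene. Friction and masses are not known exactly. Their poses are not given: they have to be found in the camera images.
- runner: Drawer runner under test: straight steel channel rail, 346 long, 46 wide, along the middle of a light wooden panel 140 x 360 x 18 thick that lies on the table and cannot move. Origin: centre of the panel's underside, on the table top. y runs along the rail, from the red home buffer to the blue far buffer; x across; z up. Rail lips end 36, end plates 42 above the table.
- rail_mid (a point): Middle of the rail, on its channel's floor, 20 above the runner's origin; axes as the runner's. In one place, different each time and not to be seen, the carriage runs tight in the channel (the sticky spot): its middle is met with the carriage's centre between y = -60 and +60 from here. It is felt over about 18 mm of travel, most in the middle.
- carriage: Carriage in the rail: aluminium top plate 44 x 60 (top 44 above the table) with an upright black round knob, diameter 24, on its middle, from 44 to 90 above the table. Origin: on the knob's axis, 73 above the table, a good height to grip. Slides along the runner's y only: origin from y = -120 (just touching red) to +120 (just touching blue); starts 10 to 35 from the red end.
- knob_top (a point): Top of the carriage's knob, on its axis, 90 above the table. The carriage (about 0.3 kg) stays where it is left. Running free it drags with 1 to 2 N; over the sticky spot the drag rises to about 10 to 13 N, strongest about 3 mm before the middle whichever way it moves, and falls off behind it.
- buffer_far: Blue rubber buffer, diameter 14, at the far end (+y of the runner). Origin: middle of its face that the carriage meets, at y = +150, 34 above the table. Springy along the rail: about 8 N for each mm pressed in, 6 mm at most.
- buffer_home: Red rubber buffer, diameter 14, at the home end (-y of the runner). Origin: middle of its face that the carriage meets, at y = -150, 34 above the table. Springy like the blue one.
- wax: Yellow block of wax, 30 x 50 x 18, loose on the wooden panel beside the rail; origin at the centre of its underside.
- tin: Little brass screw tin, diameter 36, height 20, loose on the wooden panel on the other side of the rail; origin at the centre of its underside.
- perfume: Pink glass perfume bottle with round black cap, 50 x 35 x 92 high; origin at the centre of its underside.
- mug: White mug, diameter 82, height 92; origin at the centre of its underside.
- clock: White bedside clock with black faces, 45 x 100 x 81 high; origin at the centre of its underside.
- book: Blue hardback lying flat, 130 x 190 x 25; origin at the centre of its underside.

How it is judged:
On the way, in this order (a step that is already met when the one before it is completed fails the run):
1. the carriage has been slid fully to the blue buffer and rests against it (over 1 N) (contact force between carriage and buffer_far above 1 N), for 0.1 s.
2. the carriage has been slid fully back to the red buffer and rests against it (over 1 N) (contact force between carriage and buffer_home above 1 N), for 0.1 s.
At the end, for the whole second after the job is handed in: The carriage stands still (under 3 mm/s) and is centred on the sticky spot: within about 5 mm of the middle of the tight place, so that the rail presses on it with more than 6.5 N, its centre between y = -75 and +75 mm of the runner, away from both buffers (contact force between carriage and runner above 6.5 N and y of carriage in the frame of runner between -0.075 and 0.075 m and linear speed of carriage below 0.003 m/s); the robot touches nothing.
It fails at once if the carriage is pressed on the blue buffer with more than 20 N (contact force between carriage and buffer_far above 20 N).
It fails at once if the carriage is pressed on the red buffer with more than 20 N (contact force between carriage and buffer_home above 20 N).
It fails at once if the carriage is moved faster than 0.2 m/s (linear speed of carriage above 0.2 m/s).
It fails at once if any of the other things is moved by more than 20 mm (distance of any of wax, tin, perfume, mug, clock, book from where it was at the start of the episode above 0.02 m).
It also fails if it takes over 67 s, if anything falls off the work surface, if the arm or the gripper's body presses on something with over 40 N, if the wrist force passes 120 N, or if a joint passes its speed limit or range.

## Working session

There is one attempt and no reset: what is moved stays moved. The work goes in short steps, Python scripts to look and compute and a shell command to move; the robot and the scene stay as the last step left them, time stands still between calls to the robot, and variables do not carry over. Pictures are saved under pics/ and viewed, at most 10 in all, crops included, and the job is handed in when it is done.

```bash
mkdir -p pics
python3 - <<'E'
from rig import readout, vision
import cv2
for n in ("top","scene"):
    cv2.imwrite(f"pics/{n}0.png",vision.get_image(n))
    print(vision.camera_params(n))
print(readout.get_state())
E
```

```text
{'intrinsics': array([[425.15254965,   0.        , 315.8364057 ],
       [  0.        , 425.15254965, 205.37062423],
       [  0.        ,   0.        ,   1.        ]]), 'rvec': array([ 2.02585776, -2.21158317,  0.23353841]), 'tvec': array([0.02112979, 0.49844496, 1.44995296])}
{'intrinsics': array([[386.97215221,   0.        , 314.23745   ],
       [  0.        , 386.97215221, 200.34851406],
       [  0.        ,   0.        ,   1.        ]]), 'rvec': array([ 2.27879889,  0.79674067, -0.32602936]), 'tvec': array([-0.40204516, -0.16323232,  1.35764786])}
{'clock': 0.1, 'qpos': array([ 1.17896649e+00,  2.76559470e-01,  1.50600635e+00, -1.98991043e-05,
        1.36071489e+00, -1.21011091e-01]), 'qd': array([ 0.0011745 , -0.00046958, -0.00200039, -0.00046843, -0.00043443,
        0.00138533]), 'effort': array([ 2.59403401e-03, -4.17701411e+01, -2.46407157e+01, -7.71926352e-05,
        5.72203891e-03,  2.06810466e-05]), 'position': array([0.1536602 , 0.55359632, 0.23051049]), 'ee_rot': array([-2.04651674e-04,  1.34993837e-01,  9.90846079e-01, -8.18901068e-04]), 'contact_force': array([-0.78587852, -0.14773444,  0.80541604]), 'moment': array([-0.03816313, -0.01115374, -0.01558505]), 'gripper_force': 0.0, 'width': 0.08527833431334074}
```

View pics/top0.png

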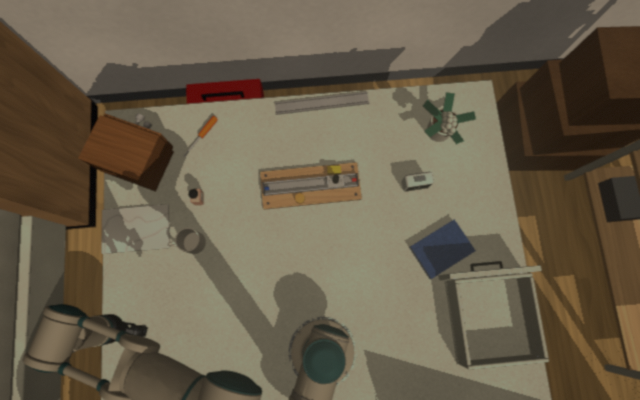

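View pics/scene0.png

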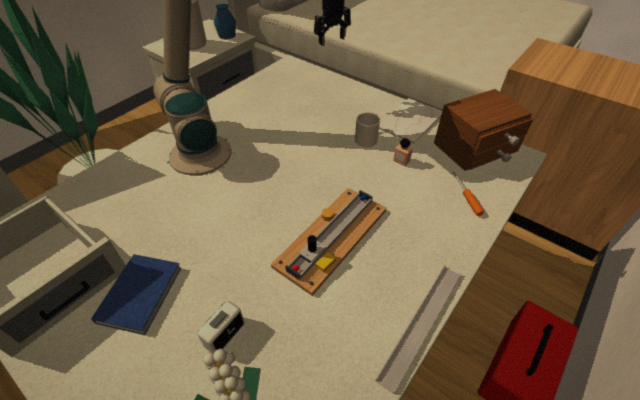

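The top view shows the panel near (310,185), with the blue end at (265,187), the red end at (355,180) and the knob at about (336,179). The scene view shows the knob at (312,243). I'll enlarge the top and scene views to get exact pixels.

Run:
```python
import cv2,numpy as np
a=cv2.imread("pics/top0.png")[150:220,250:370]
b=cv2.imread("pics/scene0.png")[180:300,265:395]
a=cv2.resize(a,None,fx=6,fy=6,interpolation=cv2.INTER_CUBIC)
b=cv2.resize(b,None,fx=4.6,fy=4.6,interpolation=cv2.INTER_CUBIC)
cv2.imwrite("pics/a.png",a);cv2.imwrite("pics/b.png",b)
```

```text
(no output)
```

View pics/a.png

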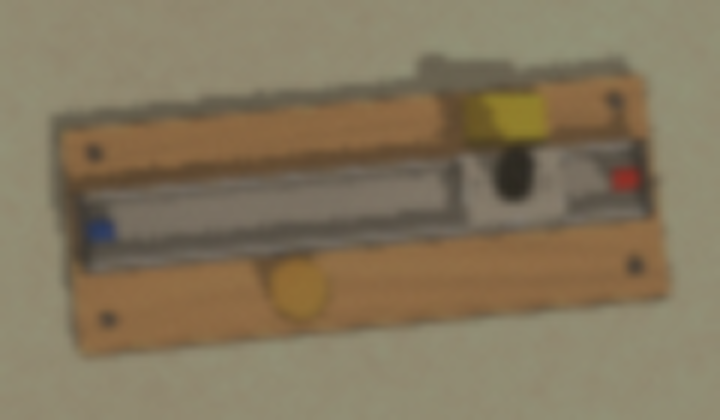

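View pics/b.png

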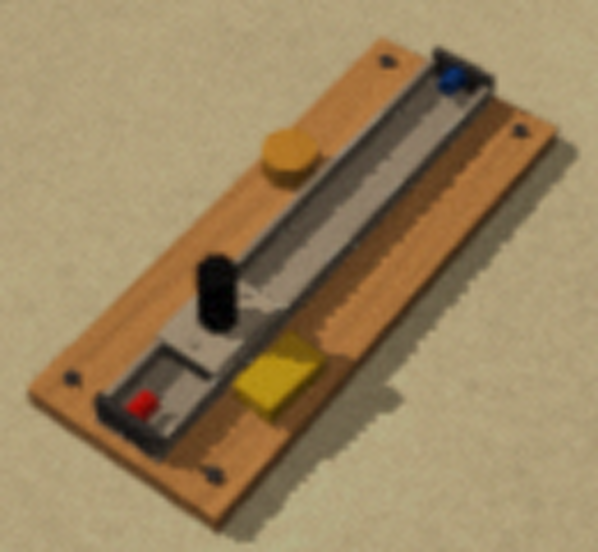

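The top crop shows the panel corners at (62,128), (645,75), (668,297) and (83,354), and the knob top at about (515,168). The scene crop shows the corners at (30,393), (383,38), (558,130) and (218,527), and the knob top at about (217,264). The wax is beside the carriage on the far side, and the tin is on the near side.

```bash
cat > fit.py <<'E'
import cv2,numpy as np
from rig import vision
from scipy.optimize import least_squares
P={n:vision.camera_params(n) for n in("top","scene")}
def proj(n,X): 
    p=P[n]; return cv2.projectPoints(np.atleast_2d(np.float64(X)),p["rvec"],p["tvec"],p["intrinsics"],None)[0][:,0]
un=lambda q,s,o:(np.float64(q)+.5)/s-.5+np.float64(o)
# order: (-x,+y),( +x,+y),(+x,-y),(-x,-y)
T=un([[83,354],[62,128],[645,75],[668,297]],6,[250,150])
S=un([[383,38],[558,130],[218,527],[30,393]],4.6,[265,180])
kt=un([[515,168]],6,[250,150]); ks=un([[217,264]],4.6,[265,180])
C=np.array([[-.07,.18],[.07,.18],[.07,-.18],[-.07,-.18]])
def W(p,xy,z):
    c,s=np.cos(p[2]),np.sin(p[2]); xy=np.atleast_2d(xy)
    return np.c_[xy@np.array([[c,s],[-s,c]])+p[:2],np.full(len(xy),z)]
def f(p):
    w=W(p,C,.018);k=W(p,[[0,p[3]]],.09)
    return np.r_[(proj("top",w)-T).ravel(),(proj("scene",w)-S).ravel(),(proj("top",k)-kt).ravel(),(proj("scene",k)-ks).ravel()]
if __name__=="__main__":
    r=least_squares(f,[.5,0,0,-.1]); print(r.x,r.fun.round(2)); p=r.x
    print("knob",W(p,[[0,p[3]]],.09))
    for n,q,o,s,z in(("top",[[515,118],[300,290]],[250,150],6,.036),):
        for a in un(q,s,o):
            g=least_squares(lambda v:(proj(n,W(p,v,z))-a).ravel(),[0,0]); print(g.x)
E
python3 fit.py
```

```text
[ 0.58528558 -0.0102478   0.01566725 -0.08625396] [-0.85 -0.65 -0.34 -0.2  -0.18 -0.92  0.74 -1.12 -0.73 -0.44  0.04 -0.28
 -0.66 -0.96 -1.61 -0.79 -0.62 -0.97  0.27  0.87]
knob [[ 0.58663688 -0.09649117  0.09      ]]
[ 0.0419964  -0.09601257]
[-0.0509235   0.04366802]
```

```bash
python3 -m handwheel '[[[0,0,0],[0,0,-1],-1],[[0,0,0],[0,0,-1],-1],[[0,0,0],[0,0,-0.73],-1]]' 40; python3 -m handwheel '[[[-23,-36,0],[0,0,0],-1],[[-23,-36,0],[0,0,0],-1],[[-23,-36,0],[0,0,0],-1],[[-23,-36,0],[0,0,0],-1],[[-23,-36,0],[0,0,0],-1],[[-23,-36,0],[0,0,0],-1],[[-23,-36,0],[0,0,0],-1],[[-23,-36,0],[0,0,0],-1],[[-23,-36,0],[0,0,0],-1],[[-23,-36,0],[0,0,0],-1],[[-23,-36,0],[0,0,0],-1],[[-23,-36,0],[0,0,0],-1],[[-23,-36,0],[0,0,0],-1],[[-23,-36,0],[0,0,0],-1],[[-23,-36,0],[0,0,0],-1],[[-23,-36,0],[0,0,0],-1],[[-23,-36,0],[0,0,0],-1],[[-23,-36,0],[0,0,0],-1],[[0,0,0],[0,0,0],-1],[[0,0,0],[0,0,0],-1]]'
cat > look.py <<'E'
import sys,cv2,numpy as np
from rig import readout,vision
from scipy.spatial.transform import Rotation as R
s=readout.get_state();im=vision.get_image("wrist");cv2.imwrite(sys.argv[1],im)
w=vision.camera_params("wrist");print(w,s["position"],s["ee_rot"])
q=s["ee_rot"];Rt=R.from_quat(q[[1,2,3,0]]).as_matrix()
H=w["hand_eye"];K=w["intrinsics"]
np.savez("view.npz",K=K,R=Rt@H[:3,:3],t=Rt@H[:3,3]+s["position"],Rt=Rt,p=s["position"])
tgt=np.array([0.58664,-0.09649,0.054]);print("tool shift mm",Rt.T@(tgt-s["position"])*1e3, "tool y ang",np.degrees(np.arctan2(Rt[1,1],Rt[0,1])))
E
python3 look.py pics/w1.png
```

```text
clock: 0.48
position: [0.1537, 0.5538, 0.2308]
ee_rot: [-0.0, -0.009, 1.0, -0.001]
contact_force: [0.3, 0.4, 0.4]
width: 0.085
gripper_force: 0.0
clock: 2.98
position: [0.5768, -0.0871, 0.2306]
ee_rot: [-0.001, -0.007, 1.0, 0.001]
contact_force: [0.1, 0.7, -0.3]
width: 0.0853
gripper_force: 0.0
{'intrinsics': array([[299.77758055,   0.        , 318.1712507 ],
       [  0.        , 299.77758055, 194.34265519],
       [  0.        ,   0.        ,   1.        ]]), 'hand_eye': array([[-7.63779747e-04, -9.64432349e-01, -2.64328697e-01,
         6.69994804e-02],
       [ 9.99999699e-01, -7.00460781e-04, -3.33798337e-04,
         5.71617659e-05],
       [ 1.36774029e-04, -2.64328873e-01,  9.64432594e-01,
        -1.43128020e-01],
       [ 0.00000000e+00,  0.00000000e+00,  0.00000000e+00,
         1.00000000e+00]])} [ 0.57679269 -0.08712718  0.23060622] [-9.78829323e-04 -7.35190711e-03  9.99972296e-01  6.30817784e-04]
tool shift mm [-10.05263749  -9.73192913 176.57469159] tool y ang 90.84240343734076
```

View pics/w1.png

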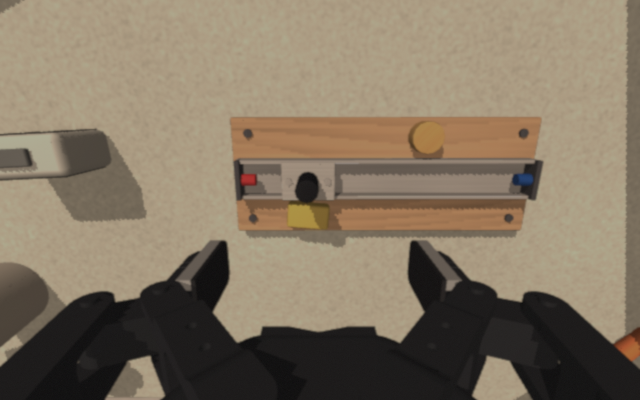

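The wrist view shows the panel corners at (231,117), (541,117), (523,231) and (239,231), the knob top at about (307,190), the red buffer on the left and the blue on the right. I'll fit the pose from this view, which is the most precise.

Run:
```python
import numpy as np,cv2
from scipy.optimize import least_squares
from fit import W,C
v=np.load("view.npz")
pj=lambda X:(lambda c:(c@v["K"].T)[:,:2]/c[:,2:])((X-v["t"])@v["R"])
I=np.array([[541,117],[523,231],[239,231],[231,117]])[[0,1,2,3]]
k=np.array([307,190])
f=lambda p:np.r_[(pj(W(p,C,.018))-I).ravel(),(pj(W(p,[[0,p[3]]],.09))-k).ravel()]
r=least_squares(f,[.585,-.01,.016,-.086]);p=r.x;print(p,r.fun.round(1))
w=W(p,[[0,p[3]]],.054)[0];print(w,"shift mm",v["Rt"].T@(w-v["p"])*1e3,"yaw deg",np.degrees(p[2]))
```

```text
[ 0.58334988 -0.00784691  0.01398927 -0.08996878] [ 2.3 -0.3 -1.4 -0.6 -0.3 -0.5 -0.8 -0.2  0.   1.6]
[ 0.58460843 -0.09780689  0.054     ] shift mm [ -8.00192877 -11.01880382 176.57704501] yaw deg 0.8015258849975184
```

```bash
python3 -m handwheel '[[[-4.5,-5.2,20],[0,0,0],-1],[[-4.5,-5.2,30],[0,0,0],-1],[[0,0,30],[0,0,0],-1],[[0,0,30],[0,0,0],-1],[[0,0,30],[0,0,0],-1],[[0,0,20],[0,0,0],-1],[[0,0,12],[0,0,0],-1],[[0,0,4],[0,0,0],-1],[[0,0,0],[0,0,0],-1],[[0,0,0],[0,0,0],-1]]'
python3 look.py pics/w2.png
```

```text
clock: 4.28
position: [0.5873, -0.0979, 0.0562]
ee_rot: [0.001, -0.008, 1.0, -0.0]
contact_force: [-0.2, 0.1, 0.3]
width: 0.0854
gripper_force: 0.0
{'intrinsics': array([[299.77758055,   0.        , 318.1712507 ],
       [  0.        , 299.77758055, 194.34265519],
       [  0.        ,   0.        ,   1.        ]]), 'hand_eye': array([[-7.64335493e-04, -9.64432627e-01, -2.64327684e-01,
         6.69978877e-02],
       [ 9.99999698e-01, -7.00446934e-04, -3.35951896e-04,
         5.62780186e-05],
       [ 1.38855454e-04, -2.64327861e-01,  9.64432871e-01,
        -1.43129107e-01],
       [ 0.00000000e+00,  0.00000000e+00,  0.00000000e+00,
         1.00000000e+00]])} [ 0.58733844 -0.09794133  0.05620675] [ 8.60364409e-04 -7.59724724e-03  9.99970750e-01 -2.01704602e-04]
tool shift mm [0.68009371 1.46268898 2.20497455] tool y ang 90.87056862710124
```

View pics/w2.png

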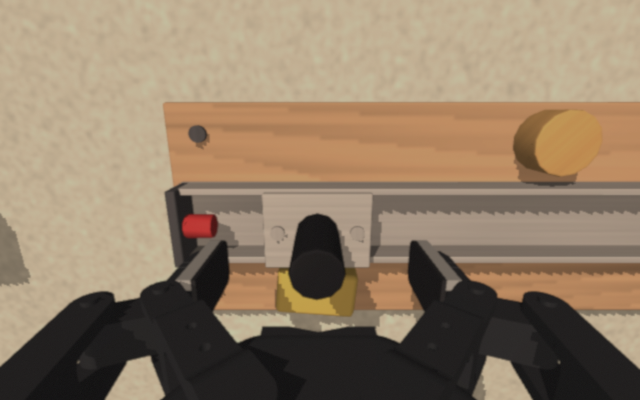

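The knob top is at (317,273). It is centred along y, and about 2.5 mm towards tool +x. I'll correct that and close gently.

```bash
python3 -m handwheel '[[[2.5,0,2],[0,0,0],-0.5],[[0,0,0],[0,0,0],0],[[0,0,0],[0,0,0],0.2],[[0,0,0],[0,0,0],0.3],[[0,0,0],[0,0,0],0.4],[[0,0,0],[0,0,0],0.5],[[0,0,0],[0,0,0],0.6],[[0,0,0],[0,0,0],0.8],[[0,0,0],[0,0,0],1],[[0,0,0],[0,0,0],1]]' 60
```

```text
clock: 5.58
position: [0.5843, -0.0981, 0.0535]
ee_rot: [0.0, -0.008, 1.0, -0.0]
contact_force: [-1.8, -0.9, 4.3]
width: 0.023
gripper_force: 58.6
```

```bash
cat > log.sh <<'E'
awk '/clock/{c=$2}/position/{p=$0}/contact/{f=$0}/width/{w=$2}/gripper_f/{print c,p,f,w,$2}' | sed 's/position://;s/contact_force://' | tee -a log.txt
E
( python3 -m handwheel '[[[0,2,0],[0,0,0],1],[[0,3,0],[0,0,0],1],[[0,3,0],[0,0,0],1]]'
python3 -m handwheel '[[[0,3,0],[0,0,0],1],[[0,3,0],[0,0,0],1]]'
python3 -m handwheel '[[[0,3,0],[0,0,0],1],[[0,2,0],[0,0,0],1]]'
python3 -m handwheel '[[[0,2,0],[0,0,0],1],[[0,2,0],[0,0,0],1]]'
python3 -m handwheel '[[[0,2,0],[0,0,0],1],[[0,2,0],[0,0,0],1]]'
python3 -m handwheel '[[[0,2,0],[0,0,0],1],[[0,2,0],[0,0,0],1]]'
python3 -m handwheel '[[[0,2,0],[0,0,0],1],[[0,2,0],[0,0,0],1]]'
python3 -m handwheel '[[[0,2,0],[0,0,0],1],[[0,2,0],[0,0,0],1]]'
python3 -m handwheel '[[[0,2,0],[0,0,0],1],[[0,2,0],[0,0,0],1]]'
python3 -m handwheel '[[[0,2,0],[0,0,0],1],[[0,2,0],[0,0,0],1]]'
python3 -m handwheel '[[[0,2,0],[0,0,0],1],[[0,2,0],[0,0,0],1]]'
python3 -m handwheel '[[[0,2,0],[0,0,0],1],[[0,2,0],[0,0,0],1]]' ) | sh log.sh
```

```text
5.95  [0.5842, -0.0898, 0.0534]  [-1.7, -2.0, 4.6] 0.0224 58.7
6.2  [0.5841, -0.0837, 0.0535]  [-1.7, -1.5, 5.4] 0.0229 58.7
6.45  [0.584, -0.0786, 0.0535]  [-1.8, -1.6, 5.0] 0.0227 58.7
6.7  [0.584, -0.0747, 0.0535]  [-1.7, -1.1, 4.0] 0.0224 58.7
6.95  [0.5839, -0.0707, 0.0535]  [-1.5, -1.9, 4.8] 0.023 58.7
7.2  [0.5838, -0.0667, 0.0535]  [-0.9, -1.5, 4.9] 0.0226 58.7
7.45  [0.5838, -0.0626, 0.0535]  [-1.1, -2.0, 4.8] 0.0223 58.7
7.7  [0.5837, -0.0587, 0.0535]  [-1.0, -1.4, 4.4] 0.0227 58.7
7.95  [0.5836, -0.0547, 0.0535]  [-1.2, -1.5, 5.2] 0.0227 58.7
8.2  [0.5836, -0.0506, 0.0535]  [-1.9, -1.3, 5.3] 0.0224 58.7
8.45  [0.5835, -0.0466, 0.0535]  [-1.9, -2.7, 4.8] 0.0227 58.7
8.7  [0.5835, -0.0427, 0.0535]  [-1.7, -2.1, 5.6] 0.0226 58.7
```

Running smoothly with about 1.5 N of drag. I'll continue.

```bash
( python3 -m handwheel '[[[0,2,0],[0,0,0],1],[[0,2,0],[0,0,0],1]]'
python3 -m handwheel '[[[0,2,0],[0,0,0],1],[[0,2,0],[0,0,0],1]]'
python3 -m handwheel '[[[0,2,0],[0,0,0],1],[[0,2,0],[0,0,0],1]]'
python3 -m handwheel '[[[0,2,0],[0,0,0],1],[[0,2,0],[0,0,0],1]]'
python3 -m handwheel '[[[0,2,0],[0,0,0],1],[[0,2,0],[0,0,0],1]]'
python3 -m handwheel '[[[0,2,0],[0,0,0],1],[[0,2,0],[0,0,0],1]]'
python3 -m handwheel '[[[0,2,0],[0,0,0],1],[[0,2,0],[0,0,0],1]]'
python3 -m handwheel '[[[0,2,0],[0,0,0],1],[[0,2,0],[0,0,0],1]]'
python3 -m handwheel '[[[0,2,0],[0,0,0],1],[[0,2,0],[0,0,0],1]]'
python3 -m handwheel '[[[0,2,0],[0,0,0],1],[[0,2,0],[0,0,0],1]]'
python3 -m handwheel '[[[0,2,0],[0,0,0],1],[[0,2,0],[0,0,0],1]]'
python3 -m handwheel '[[[0,2,0],[0,0,0],1],[[0,2,0],[0,0,0],1]]'
python3 -m handwheel '[[[0,2,0],[0,0,0],1],[[0,2,0],[0,0,0],1]]'
python3 -m handwheel '[[[0,2,0],[0,0,0],1],[[0,2,0],[0,0,0],1]]'
python3 -m handwheel '[[[0,2,0],[0,0,0],1],[[0,2,0],[0,0,0],1]]'
python3 -m handwheel '[[[0,2,0],[0,0,0],1],[[0,2,0],[0,0,0],1]]'
python3 -m handwheel '[[[0,2,0],[0,0,0],1],[[0,2,0],[0,0,0],1]]'
python3 -m handwheel '[[[0,2,0],[0,0,0],1],[[0,2,0],[0,0,0],1]]'
python3 -m handwheel '[[[0,2,0],[0,0,0],1],[[0,2,0],[0,0,0],1]]'
python3 -m handwheel '[[[0,2,0],[0,0,0],1],[[0,2,0],[0,0,0],1]]'
python3 -m handwheel '[[[0,2,0],[0,0,0],1],[[0,2,0],[0,0,0],1]]'
python3 -m handwheel '[[[0,2,0],[0,0,0],1],[[0,2,0],[0,0,0],1]]'
python3 -m handwheel '[[[0,2,0],[0,0,0],1],[[0,2,0],[0,0,0],1]]'
python3 -m handwheel '[[[0,2,0],[0,0,0],1],[[0,2,0],[0,0,0],1]]'
python3 -m handwheel '[[[0,2,0],[0,0,0],1],[[0,2,0],[0,0,0],1]]' ) | sh log.sh
```

```text
8.95  [0.5834, -0.0396, 0.0535]  [-1.2, -5.4, 5.2] 0.0228 58.7
9.2  [0.5834, -0.0368, 0.0535]  [-1.4, -8.0, 5.1] 0.0225 58.8
9.45  [0.5833, -0.0329, 0.0535]  [-1.8, -8.1, 5.1] 0.0229 58.8
9.7  [0.5832, -0.0278, 0.0535]  [-2.5, -3.1, 5.7] 0.0226 58.8
9.95  [0.5831, -0.0228, 0.0535]  [-0.8, -1.8, 4.7] 0.0225 58.8
10.2  [0.5831, -0.0187, 0.0535]  [-0.5, -1.4, 5.6] 0.0225 58.8
10.45  [0.583, -0.0146, 0.0535]  [-0.8, -0.9, 5.4] 0.0226 58.8
10.7  [0.583, -0.0106, 0.0535]  [-1.5, -1.6, 5.7] 0.023 58.8
10.95  [0.5829, -0.0066, 0.0534]  [-0.6, -2.3, 4.9] 0.0225 58.8
11.2  [0.5828, -0.0026, 0.0535]  [-1.1, -2.5, 5.2] 0.0223 58.8
11.45  [0.5827, 0.0014, 0.0535]  [-1.3, -1.7, 5.6] 0.0229 58.8
11.7  [0.5827, 0.0054, 0.0535]  [-1.1, -1.7, 4.8] 0.0225 58.8
11.95  [0.5827, 0.0094, 0.0535]  [-0.6, -1.6, 5.2] 0.0229 58.8
12.2  [0.5826, 0.0134, 0.0535]  [-0.5, -1.6, 5.7] 0.0227 58.8
12.45  [0.5825, 0.0173, 0.0535]  [-1.0, -2.0, 5.3] 0.0227 58.8
12.7  [0.5825, 0.0214, 0.0535]  [-1.2, -1.7, 4.9] 0.0229 58.8
12.95  [0.5824, 0.0254, 0.0535]  [-1.3, -1.2, 4.5] 0.0226 58.8
13.2  [0.5823, 0.0294, 0.0535]  [-0.8, -1.8, 5.5] 0.0228 58.8
13.45  [0.5823, 0.0334, 0.0535]  [-0.1, -1.1, 5.3] 0.0225 58.8
13.7  [0.5822, 0.0374, 0.0535]  [-0.2, -2.0, 6.0] 0.0226 58.8
13.95  [0.5821, 0.0414, 0.0535]  [-0.7, -1.0, 5.1] 0.0229 58.8
14.2  [0.5821, 0.0454, 0.0535]  [-0.7, -1.9, 5.8] 0.0224 58.8
14.45  [0.582, 0.0494, 0.0535]  [-1.5, -1.2, 6.2] 0.0222 58.8
14.7  [0.582, 0.0534, 0.0535]  [-1.0, -2.0, 5.2] 0.0228 58.8
14.95  [0.5819, 0.0574, 0.0535]  [-1.3, -1.8, 4.6] 0.0222 58.8
```

The drag peak going out is near y ≈ -0.035. Next I'll go on to the blue buffer, in small steps near the end.

```bash
( python3 -m handwheel '[[[0,3,0],[0,0,0],1],[[0,3,0],[0,0,0],1],[[0,3,0],[0,0,0],1],[[0,3,0],[0,0,0],1],[[0,3,0],[0,0,0],1],[[0,3,0],[0,0,0],1],[[0,3,0],[0,0,0],1],[[0,3,0],[0,0,0],1],[[0,3,0],[0,0,0],1],[[0,3,0],[0,0,0],1],[[0,3,0],[0,0,0],1],[[0,3,0],[0,0,0],1],[[0,3,0],[0,0,0],1],[[0,2,0],[0,0,0],1],[[0,2,0],[0,0,0],1]]'
python3 -m handwheel '[[[0,1,0],[0,0,0],1],[[0,1,0],[0,0,0],1]]'
python3 -m handwheel '[[[0,1,0],[0,0,0],1],[[0,1,0],[0,0,0],1]]' ) | sh log.sh
```

```text
16.82  [0.5812, 0.1004, 0.0535]  [-0.9, -1.3, 4.5] 0.0227 58.8
17.08  [0.5812, 0.1024, 0.0535]  [-1.1, -1.1, 5.4] 0.0229 58.8
17.32  [0.5811, 0.1044, 0.0535]  [-1.6, -1.7, 4.4] 0.0225 58.8
```

```bash
( python3 -m handwheel '[[[0,1,0],[0,0,0],1]]'
python3 -m handwheel '[[[0,1,0],[0,0,0],1]]' ) | sh log.sh
```

```text
17.45  [0.5811, 0.1054, 0.0535]  [-1.2, -2.3, 5.1] 0.0225 58.8
17.58  [0.5811, 0.1064, 0.0535]  [-0.2, -1.8, 5.2] 0.0227 58.8
```

```bash
( python3 -m handwheel '[[[0,0.7,0],[0,0,0],1],[[0,0.7,0],[0,0,0],1]]'
python3 -m handwheel '[[[0,0.6,0],[0,0,0],1]]' 
python3 -m handwheel '[[[0,0.6,0],[0,0,0],1]]' 
python3 -m handwheel '[[[0,0.4,0],[0,0,0],1]]' ) | sh log.sh
```

```text
17.82  [0.5811, 0.1078, 0.0535]  [-0.4, -1.1, 5.5] 0.0225 58.8
17.95  [0.5811, 0.1084, 0.0535]  [-1.1, -1.0, 5.4] 0.0226 58.8
18.08  [0.5811, 0.109, 0.0535]  [-0.8, -1.7, 5.2] 0.0228 58.8
18.2  [0.5811, 0.1094, 0.0535]  [-1.7, -1.6, 4.1] 0.0228 58.8
```

```bash
( python3 -m handwheel '[[[0,0.6,0],[0,0,0],1]]'
python3 -m handwheel '[[[0,0.5,0],[0,0,0],1]]' 
python3 -m handwheel '[[[0,0.4,0],[0,0,0],1]]' 
python3 -m handwheel '[[[0,0.4,0],[0,0,0],1]]' ) | sh log.sh
```

```text
18.32  [0.5811, 0.11, 0.0535]  [-1.0, -2.0, 5.0] 0.0226 58.8
18.45  [0.5811, 0.1105, 0.0535]  [-0.5, -2.3, 4.4] 0.0226 58.8
18.58  [0.5811, 0.1109, 0.0535]  [0.4, -1.2, 5.8] 0.0226 58.8
18.7  [0.5811, 0.1111, 0.0535]  [-0.7, -2.5, 5.9] 0.0225 58.8
```

```bash
( python3 -m handwheel '[[[0,0.5,0],[0,0,0],1]]'
python3 -m handwheel '[[[0,0.5,0],[0,0,0],1]]' 
python3 -m handwheel '[[[0,0.4,0],[0,0,0],1]]' ) | sh log.sh
```

```text
18.82  [0.5811, 0.1113, 0.0535]  [-1.0, -3.9, 6.6] 0.0227 58.8
18.95  [0.5811, 0.1114, 0.0535]  [-1.3, -4.7, 4.7] 0.0228 58.9
19.08  [0.5811, 0.1115, 0.0535]  [-0.8, -5.7, 5.0] 0.0231 58.9
```

```bash
( python3 -m handwheel '[[[0,0.5,0],[0,0,0],1],[[0,0.5,0],[0,0,0],1],[[0,0,0],[0,0,0],1],[[0,0,0],[0,0,0],1]]' ) | sh log.sh
```

```text
19.58  [0.581, 0.1118, 0.0535]  [-0.2, -7.5, 6.0] 0.0226 58.9
```

The blue buffer is pressed with about 6 N, with first touch at y ≈ 0.111. Now going back.

```bash
( python3 -m handwheel '[[[0,-2,0],[0,0,0],1],[[0,-3,0],[0,0,0],1],[[0,-4,0],[0,0,0],1],[[0,-4,0],[0,0,0],1],[[0,-4,0],[0,0,0],1],[[0,-4,0],[0,0,0],1],[[0,-4,0],[0,0,0],1],[[0,-4,0],[0,0,0],1],[[0,-4,0],[0,0,0],1],[[0,-4,0],[0,0,0],1],[[0,-4,0],[0,0,0],1],[[0,-4,0],[0,0,0],1],[[0,-4,0],[0,0,0],1],[[0,-4,0],[0,0,0],1],[[0,-4,0],[0,0,0],1],[[0,-4,0],[0,0,0],1]]'
python3 -m handwheel '[[[0,-4,0],[0,0,0],1],[[0,-4,0],[0,0,0],1],[[0,-4,0],[0,0,0],1],[[0,-4,0],[0,0,0],1],[[0,-4,0],[0,0,0],1],[[0,-4,0],[0,0,0],1],[[0,-4,0],[0,0,0],1],[[0,-4,0],[0,0,0],1],[[0,-4,0],[0,0,0],1],[[0,-4,0],[0,0,0],1],[[0,-4,0],[0,0,0],1],[[0,-4,0],[0,0,0],1],[[0,-4,0],[0,0,0],1],[[0,-3,0],[0,0,0],1],[[0,-3,0],[0,0,0],1]]'
python3 -m handwheel '[[[0,-2,0],[0,0,0],1],[[0,-2,0],[0,0,0],1]]'
python3 -m handwheel '[[[0,-2,0],[0,0,0],1],[[0,-2,0],[0,0,0],1]]'
python3 -m handwheel '[[[0,-2,0],[0,0,0],1],[[0,-2,0],[0,0,0],1]]'
python3 -m handwheel '[[[0,-2,0],[0,0,0],1]]'
python3 -m handwheel '[[[0,-2,0],[0,0,0],1]]'
python3 -m handwheel '[[[0,-2,0],[0,0,0],1]]'
python3 -m handwheel '[[[0,-2,0],[0,0,0],1]]'
python3 -m handwheel '[[[0,-2,0],[0,0,0],1]]'
python3 -m handwheel '[[[0,-2,0],[0,0,0],1]]'
python3 -m handwheel '[[[0,-2,0],[0,0,0],1]]'
python3 -m handwheel '[[[0,-2,0],[0,0,0],1]]'
python3 -m handwheel '[[[0,-2,0],[0,0,0],1]]'
python3 -m handwheel '[[[0,-2,0],[0,0,0],1]]'
python3 -m handwheel '[[[0,-2,0],[0,0,0],1]]'
python3 -m handwheel '[[[0,-2,0],[0,0,0],1]]'
python3 -m handwheel '[[[0,-2,0],[0,0,0],1]]'
python3 -m handwheel '[[[0,-2,0],[0,0,0],1]]' ) | sh log.sh
```

```text
21.58  [0.582, 0.0535, 0.0535]  [-0.4, 1.8, 5.5] 0.0224 58.9
23.45  [0.5829, -0.0046, 0.0535]  [0.0, 1.2, 5.9] 0.0226 58.9
23.7  [0.5829, -0.0085, 0.0535]  [-1.0, 1.6, 4.3] 0.0227 58.9
23.95  [0.583, -0.0125, 0.0535]  [-0.5, 2.4, 5.2] 0.0227 58.9
24.2  [0.5831, -0.0165, 0.0535]  [-1.1, 2.1, 6.1] 0.0229 58.9
24.32  [0.583, -0.0185, 0.0535]  [-0.5, 1.9, 6.4] 0.0227 58.9
24.45  [0.5831, -0.0205, 0.0535]  [-0.7, 2.0, 5.8] 0.0226 58.9
24.58  [0.5831, -0.0225, 0.0535]  [-1.2, 1.4, 5.6] 0.0227 58.9
24.7  [0.5832, -0.0243, 0.0535]  [-1.2, 3.8, 5.3] 0.0228 59.0
24.82  [0.5832, -0.0255, 0.0535]  [-0.4, 6.4, 6.5] 0.0226 59.1
24.95  [0.5832, -0.0268, 0.0535]  [-1.4, 7.3, 6.2] 0.0224 59.2
25.08  [0.5832, -0.0283, 0.0535]  [-0.9, 8.9, 7.0] 0.0227 59.2
25.2  [0.5832, -0.0302, 0.0535]  [-0.3, 7.9, 5.8] 0.0225 59.2
25.32  [0.5833, -0.0323, 0.0535]  [0.1, 7.6, 6.3] 0.0228 59.2
25.45  [0.5833, -0.0347, 0.0536]  [-0.9, 5.8, 7.4] 0.0225 59.2
25.58  [0.5833, -0.0374, 0.0535]  [-1.5, 3.8, 5.4] 0.0229 59.1
25.7  [0.5834, -0.0401, 0.0535]  [-0.5, 1.6, 5.5] 0.023 59.0
25.82  [0.5834, -0.0424, 0.0535]  [-0.4, 1.4, 4.0] 0.0225 59.0
25.95  [0.5835, -0.0444, 0.0535]  [-0.9, 1.1, 4.9] 0.0227 59.0
```

Both passes give the middle of the sticky spot at y ≈ -0.032: the return drag runs from -0.0235 to -0.040, with its peak near -0.029. Next is the red buffer.

```bash
( python3 -m handwheel '[[[0,-4,0],[0,0,0],1],[[0,-4,0],[0,0,0],1],[[0,-4,0],[0,0,0],1],[[0,-4,0],[0,0,0],1],[[0,-4,0],[0,0,0],1],[[0,-4,0],[0,0,0],1],[[0,-4,0],[0,0,0],1],[[0,-4,0],[0,0,0],1],[[0,-4,0],[0,0,0],1],[[0,-4,0],[0,0,0],1],[[0,-4,0],[0,0,0],1],[[0,-4,0],[0,0,0],1],[[0,-4,0],[0,0,0],1],[[0,-4,0],[0,0,0],1],[[0,-4,0],[0,0,0],1],[[0,-4,0],[0,0,0],1],[[0,-4,0],[0,0,0],1],[[0,-4,0],[0,0,0],1],[[0,-3,0],[0,0,0],1],[[0,-3,0],[0,0,0],1]]'
python3 -m handwheel '[[[0,-2,0],[0,0,0],1],[[0,-1,0],[0,0,0],1]]'
python3 -m handwheel '[[[0,-1,0],[0,0,0],1]]'
python3 -m handwheel '[[[0,-1,0],[0,0,0],1]]'
python3 -m handwheel '[[[0,-0.6,0],[0,0,0],1]]'
python3 -m handwheel '[[[0,-0.6,0],[0,0,0],1]]'
python3 -m handwheel '[[[0,-0.4,0],[0,0,0],1]]' ) | sh log.sh
```

```text
28.45  [0.5847, -0.1225, 0.0535]  [-1.1, 1.6, 5.8] 0.0228 59.1
28.7  [0.5847, -0.1256, 0.0535]  [-0.9, 2.2, 5.3] 0.0224 59.1
28.82  [0.5848, -0.1265, 0.0535]  [-1.5, 1.3, 6.0] 0.0227 59.1
28.95  [0.5848, -0.1275, 0.0535]  [-0.8, 1.8, 6.8] 0.0226 59.1
29.08  [0.5848, -0.1281, 0.0534]  [-1.1, 2.4, 5.9] 0.0229 59.1
29.2  [0.5848, -0.1287, 0.0535]  [-1.2, 1.0, 5.6] 0.0226 59.1
29.32  [0.5848, -0.129, 0.0535]  [-0.2, 2.0, 5.8] 0.0227 59.1
```

```bash
( python3 -m handwheel '[[[0,-0.5,0],[0,0,0],1]]'
python3 -m handwheel '[[[0,-0.5,0],[0,0,0],1]]'
python3 -m handwheel '[[[0,-0.5,0],[0,0,0],1]]'
python3 -m handwheel '[[[0,-0.5,0],[0,0,0],1]]'
python3 -m handwheel '[[[0,-0.3,0],[0,0,0],1],[[0,0,0],[0,0,0],1]]' ) | sh log.sh
```

```text
29.45  [0.5848, -0.1293, 0.0535]  [-0.8, 3.8, 6.7] 0.0225 59.1
29.58  [0.5848, -0.1294, 0.0535]  [-0.2, 4.3, 6.0] 0.0226 59.1
29.7  [0.5848, -0.1295, 0.0535]  [-0.4, 4.9, 6.3] 0.0227 59.2
29.82  [0.5848, -0.1297, 0.0535]  [-0.5, 5.4, 6.9] 0.0225 59.2
30.08  [0.5848, -0.1298, 0.0535]  [-0.2, 6.3, 7.1] 0.0225 59.2
```

```bash
( python3 -m handwheel '[[[0,1,0],[0,0,0],1],[[0,1,0],[0,0,0],1],[[0,3,0],[0,0,0],1],[[0,4,0],[0,0,0],1],[[0,4,0],[0,0,0],1],[[0,4,0],[0,0,0],1],[[0,4,0],[0,0,0],1],[[0,4,0],[0,0,0],1],[[0,4,0],[0,0,0],1],[[0,4,0],[0,0,0],1],[[0,4,0],[0,0,0],1],[[0,4,0],[0,0,0],1],[[0,4,0],[0,0,0],1],[[0,4,0],[0,0,0],1],[[0,4,0],[0,0,0],1],[[0,4,0],[0,0,0],1],[[0,4,0],[0,0,0],1],[[0,4,0],[0,0,0],1],[[0,4,0],[0,0,0],1],[[0,4,0],[0,0,0],1]]'
python3 -m handwheel '[[[0,4,0],[0,0,0],1],[[0,4,0],[0,0,0],1],[[0,4,0],[0,0,0],1],[[0,2,0],[0,0,0],1]]'
python3 -m handwheel '[[[0,2,0],[0,0,0],1]]'
python3 -m handwheel '[[[0,2,0],[0,0,0],1]]'
python3 -m handwheel '[[[0,2,0],[0,0,0],1]]'
python3 -m handwheel '[[[0,2,0],[0,0,0],1]]'
python3 -m handwheel '[[[0,2,0],[0,0,0],1]]' ) | sh log.sh
```

```text
32.58  [0.5837, -0.0594, 0.0535]  [-0.1, -1.8, 6.1] 0.0231 59.0
33.08  [0.5835, -0.0453, 0.0535]  [-0.7, -1.8, 5.5] 0.0231 59.0
33.2  [0.5835, -0.0434, 0.0535]  [-1.6, -1.7, 5.5] 0.0229 59.0
33.33  [0.5834, -0.0414, 0.0535]  [-1.1, -2.2, 4.7] 0.0229 59.0
33.45  [0.5834, -0.0401, 0.0535]  [-1.0, -4.8, 4.8] 0.0223 59.1
33.58  [0.5834, -0.0388, 0.0535]  [-1.1, -7.5, 4.8] 0.0226 59.1
33.7  [0.5833, -0.0374, 0.0535]  [-1.8, -8.3, 5.6] 0.0228 59.2
```

```bash
( python3 -m handwheel '[[[0,1.5,0],[0,0,0],1]]'
python3 -m handwheel '[[[0,1.5,0],[0,0,0],1]]'
python3 -m handwheel '[[[0,1,0],[0,0,0],1]]' ) | sh log.sh
```

```text
33.83  [0.5833, -0.0362, 0.0535]  [-1.4, -8.1, 4.9] 0.0227 59.2
33.95  [0.5833, -0.0348, 0.0535]  [-2.0, -8.9, 5.3] 0.0226 59.2
34.08  [0.5833, -0.0338, 0.0535]  [-1.9, -7.9, 5.2] 0.0229 59.2
```

```bash
( python3 -m handwheel '[[[0,0.9,0],[0,0,0],1]]'
python3 -m handwheel '[[[0,0,0],[0,0,0],1]]'
python3 -m handwheel '[[[0,-1,0],[0,0,0],1],[[0,0,0],[0,0,0],1]]' ) | sh log.sh
```

```text
34.2  [0.5833, -0.0329, 0.0535]  [-2.9, -8.5, 5.2] 0.0224 59.2
34.33  [0.5833, -0.0324, 0.0535]  [-1.4, -6.7, 5.8] 0.0223 59.2
34.58  [0.5833, -0.0323, 0.0535]  [-1.0, -4.2, 5.6] 0.0226 59.2
```

```bash
( python3 -m handwheel '[[[0,-0.8,0],[0,0,0],1],[[0,-0.7,0],[0,0,0],1],[[0,0,0],[0,0,0],1]]' 20
python3 -m handwheel '[[[0,0,0],[0,0,0],0.8],[[0,0,0],[0,0,0],0.6],[[0,0,0],[0,0,0],0.45]]'
python3 -m handwheel '[[[0,0,0],[0,0,0],0.35],[[0,0,0],[0,0,0],0.2],[[0,0,0],[0,0,0],0],[[0,0,0],[0,0,0],-0.4],[[0,0,0],[0,0,0],-0.8],[[0,0,0],[0,0,0],-1],[[0,0,0],[0,0,0],-1],[[0,0,0],[0,0,0],-1]]' ) | sh log.sh
python3 look.py pics/w3.png
```

```text
34.95  [0.5833, -0.0325, 0.0535]  [-1.3, 0.3, 5.1] 0.022 59.2
35.33  [0.5833, -0.0325, 0.0534]  [-1.3, 0.9, 5.3] 0.0236 15.8
36.33  [0.5833, -0.0331, 0.0533]  [0.1, -0.0, 0.2] 0.0852 0.0
{'intrinsics': array([[299.77758055,   0.        , 318.1712507 ],
       [  0.        , 299.77758055, 194.34265519],
       [  0.        ,   0.        ,   1.        ]]), 'hand_eye': array([[-7.64231125e-04, -9.64432531e-01, -2.64328033e-01,
         6.69987114e-02],
       [ 9.99999699e-01, -7.00662496e-04, -3.34770359e-04,
         5.65240945e-05],
       [ 1.37658684e-04, -2.64328210e-01,  9.64432776e-01,
        -1.43128568e-01],
       [ 0.00000000e+00,  0.00000000e+00,  0.00000000e+00,
         1.00000000e+00]])} [ 0.58325487 -0.03309381  0.05330727] [ 4.23176727e-05 -7.52570803e-03  9.99971679e-01  4.74265435e-05]
tool shift mm [ -2.43063268 -63.43989777  -0.69849722] tool y ang 90.86239098903333
```

View pics/w3.png

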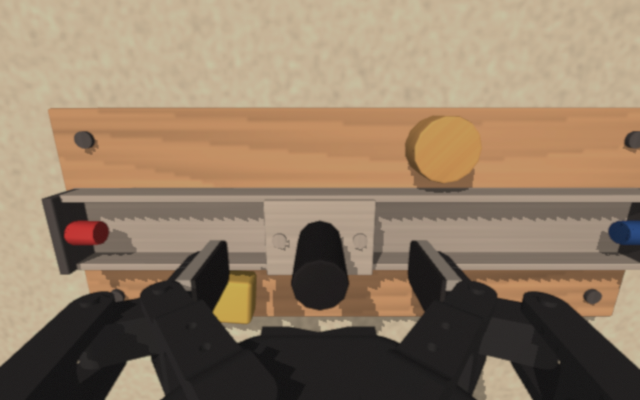

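The knob is at (320,285), between the open fingers. It stands at y ≈ -0.0325, the estimated middle, with the wax and tin undisturbed. I'll back straight up and hand in.

```bash
python3 -m handwheel '[[[0,0,-8],[0,0,0],-1],[[0,0,-20],[0,0,0],-1],[[0,0,-30],[0,0,0],-1],[[0,0,-30],[0,0,0],-1],[[0,0,-20],[0,0,0],-1],[[0,0,-8],[0,0,0],-1],[[0,0,0],[0,0,0],-1],[[0,0,0],[0,0,0],-1]]' | sh log.sh; python3 -c "
from rig import manip; print(manip.sign_off())"
```

```text
37.38  [0.5825, -0.033, 0.1683]  [-0.1, 0.7, 0.2] 0.0853 0.0
the job is handed in; nothing more can be done
None
```

The job is handed in: the carriage touched blue with about 6 N and red with about 5 N, and now stands released at my estimate of the sticky spot's middle, about 23 mm to the red side of the rail's middle (no verdict was returned).

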